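# Seat the leaf carrier on the flatted shaft of the rotary imaging stage

## Task

Fit the leaf carrier onto the shaft of the rotary stage: its hub has a D-shaped bore, so feel for the turn at which it slips over the shaft's flat, then bring it down fully home on the collar and let go. Leave the stage's neighbours (lens, beaker, dish, mouse) where they are.

Things in the scene. Friction and masses are not known exactly. Their poses are not given: they have to be found in the camera images.
- hub_centre (a point): Centre (half-way up) of the leaf carrier's hub: a square aluminium block 40 x 40 mm, 50 mm tall, square to x and y, grippable either way. It stands upright on the carrier's 6 mm plate, undersides flush. The carrier is loose, about 0.4 kg, and starts flat on the bench. Axes: x along the plate from hub to window, y across it, z up along the bore.
- bore_foot (a point): Lower mouth of the carrier's D-shaped bore, on its axis, 25 mm below hub_centre, same axes. The bore runs right through the hub: radius 13.5 mm, with its one flat on the +x (window) side, 7 mm from the axis.
- window (a point): Middle of the carrier's glass window with a pressed leaf, 65 mm along +x from the hub's axis. The carrier's flat plate is 90 mm wide (y) and reaches from 45 mm behind the hub's axis to 106 mm in front of it (+x); a steel bar, 20 x 90 mm, 5 mm high, along its rear edge balances it about the hub.
- shaft_top (a point): Centre of the top of the stage's upright steel shaft, 91 mm above the bench. Shaft 24 mm in diameter with one flat, 5.5 mm from its axis, over its whole length (a D); its top 2.5 mm is chamfered; it does not turn. This point has the stage's axes, NOT the flat's: the flat faces anywhere within 46 degrees either side of the stage's +x; find it by touch or sight.
- collar_top (a point): Middle of the round black collar (60 mm across) at the shaft's foot, 53 mm above the bench, 38 mm below shaft_top. Fully home, the hub's underside rests on it (hub_centre 13 mm below shaft_top) and the window lies on the side the shaft's flat faces. Bore and shaft have 1.5 mm of play all round: the turn must match within about 8 degrees before the hub drops on.
- stage: Rotary stage, fixed to the bench: grey housing 120 x 120 x 45 mm with a small black connector on its -x side; collar and shaft rise from the middle of its top. Origin at the centre of its underside, x away from the connector side, z up.
- lens: Bystander: black camera lens standing upright, 68 mm across, 74 mm tall. Origin at the centre of its underside.
- beaker: Bystander: clear plastic beaker, 76 mm across, 85 mm tall. Origin at the centre of its underside.
- dish: Bystander: closed round dish, 88 mm across, 19 mm tall. Origin at the centre of its underside.
- mouse: Bystander: grey computer mouse, 105 x 60 x 34 mm. Origin at the centre of its underside.
There are look-alikes about, which are no part of the job. What is shaped like the part that bears hub_centre but purple or red is not meant. What is shaped like the stage but brown or green is not meant.

How it is judged:
At the end, for the whole second after the job is handed in: The carrier is seated on the shaft: hub axis within 3 mm of the shaft's axis, hub centre 78 mm above the bench (at most 2 mm higher: underside down on the collar), upright within 0.05 rad, and released. The lens, beaker, dish and mouse are within 20 mm of where they stood (horizontal distance between hub_centre and shaft_top below 0.003 m and z of hub_centre in the frame of stage between 0.074 and 0.08 m and angle between hub_centre's own z axis and vertical below 0.05 rad and distance of each of lens, beaker, dish, mouse from where it was at the start of the episode below 0.02 m); the robot touches nothing.
It fails at once if the lens is shoved (over 20 mm) or tipped over (distance of lens from where it was at the start of the episode above 0.02 m or angle between lens's own z axis and vertical above 0.3 rad).
It fails at once if the beaker is shoved (over 20 mm) or tipped over (distance of beaker from where it was at the start of the episode above 0.02 m or angle between beaker's own z axis and vertical above 0.3 rad).
It fails at once if the dish is shoved (over 20 mm) or tipped over (distance of dish from where it was at the start of the episode above 0.02 m or angle between dish's own z axis and vertical above 0.3 rad).
It fails at once if the mouse is shoved (over 20 mm) or tipped over (distance of mouse from where it was at the start of the episode above 0.02 m or angle between mouse's own z axis and vertical above 0.3 rad).
It also fails if it takes over 72 s, if anything falls off the work surface, if the arm or the gripper's body presses on something with over 40 N, if the wrist force passes 120 N, or if a joint passes its speed limit or range.

## Robot

A 7-joint arm with a two-finger parallel gripper is mounted at the origin on the work surface. World frame = base frame: x ahead of the robot, y to its left, z up, the work surface at z = 0. Lengths are in m, angles in rad, forces in N, time in s.
With the tool pointing down it reaches from about 0.35 to 0.9 m from the base axis. Payload 8.1 kg.
Tool frame: the origin (TCP) lies on the centre line of the jaws, within the pads' length; the fingertips stand arm.tips_ahead ahead of it and the grasp point (between the pads) lies 8 mm behind it (arm.tips_ahead is the distance from the TCP to the fingertips, in m); z points along the fingers, y is the direction in which the jaws open and shut (so a half turn about z gives the same grasp; the last joint's range is limited). The gripper opens to 92 mm and grips with 3 to 60 N. Pads are 19 mm wide; open, the fingers measure 130 mm over their backs; the gripper's body (75 mm by 190 mm) begins 47 mm behind the grasp point.
Start: joints at [-1.393, 0.434, 0.025, 1.573, -0.012, 1.134, -0.075], TCP at [0.173, 0.601, 0.238] pointing down, gripper open.
Joint ranges: [-2.62, 2.62], [-0.44, 2.09], [-1.27, 1.32], [0.08, 2.57], [-1.32, 4.46], [0.12, 2], [-2.74, 2.74]. Speed limits (rad/s): [2.22, 2.22, 3.01, 3.01, 3.14, 3.14, 3.14].

## Interface

Orientations are given as a rotation vector (axis times angle).
In Python, from cell import arm gives the robot as it stands. The module is installed in compiled form; this text tells all that it offers.
- The arm moves only by the tool jog_arm, never from a script. Its argument "moves" is a list of rows, each an object with "twist": the turn, a rotation vector about the tool's x, y, z in units of 10 degrees (1.0 is 10 degrees), a list of three; "xyz": the shift along the tool's x, y, z in units of 60 mm (1.0 is 60 mm), a list of three; "grip": the closure, from -1 (fully open) to 1 (shut). A call has 1 to 5 rows; each row is the pose to reach, as a shift and turn from the pose commanded when the call began, along the tool's axes at that moment; what a row does not reach only later rows make up. A row lasts 1/8 s, in which the tool goes at most 62.5 mm and 10.7 degrees, less where a joint would pass 70% of its speed; a pose out of reach is approached as far as the arm can. A call with a gripper value outside its range is refused whole. The fingers move at their own pace and stop on an object; "force" is the grip in N (left out, the last holds). Time passes only in rows, so rows that repeat a pose let the fingers close. It gives the time, the measured TCP pose, the force and the opening at its end, in the units of the state.
- arm.observe(): the state, without advancing time (a new reading comes with each control period).
- arm.get_image(name): name is "scene" or "top" or "wrist"; returns the picture (480x640x3 uint8, blue, green, red); there is no depth.
- arm.camera_params(name): a dict with "mtx" (3x3 intrinsics, pixels), "T" (4x4, takes a point from camera to world coordinates); the wrist camera has in their place "T_tool_cam" (4x4, takes a point from camera to tool coordinates, whose origin is the TCP and whose axes are the flange's). Camera axes: x right, y down, z forward; pixel columns grow to the right and rows downward; lengths in m; the calibration is good to about 2 mm. A picture is of the moment at which its call begins: read the wrist's pose just before it. camera_params takes no time and is no camera call.
- arm.sign_off(): hands the job in, once; it reports no verdict.
The state is a dict: "clock": time; "joints": joint angles; "dq": joint speeds; "joint_efforts": joint torques, N m; "position": TCP position; "ee_rot": TCP orientation; "force": force on the tool from outside, world axes, zero at the start; "ft_torque": the same for the moment, N m; "width": opening from 0.0 (shut) to 1.0 (fully open).
Only numpy, scipy, OpenCV 4.12 (cv2) and the standard library are available. Lean on these libraries where they do the work, as an engineer would, in place of code of your own. Each camera call takes 0.05 s, during which the arm holds its last target. There are 200 camera calls.

## Working session

There is one attempt and no reset: what is moved stays moved. The work goes in short steps, Python scripts to look and compute and a tool call to move; the robot and the scene stay as the last step left them, time stands still between calls to the robot, and variables do not carry over. Pictures are saved under pics/ and viewed, about 8 in all and at most 12, crops included, and the job is handed in when it is done.

Besides the shell and the picture viewer there is one more tool, called after "Call:" in YAML: its name, and indented under it one key for each argument. jog_arm: Moves the arm, as the interface text tells. Its arguments: {"type":"object","properties":{"moves":{"type":"array","items":{"type":"object","properties":{"twist":{"type":"array","items":{"type":"number"}},"xyz":{"type":"array","items":{"type":"number"}},"grip":{"type":"number"}}}},"force":{"type":"number"}},"required":["moves"]}

```bash
mkdir -p pics; ls; python3 - <<'E'
from cell import arm
import cv2,numpy as np
np.set_printoptions(precision=4,suppress=True)
s=arm.observe();print(s, arm.tips_ahead)
for n in("top","scene"):
    p=arm.camera_params(n);print(n,p["mtx"],p["T"])
    cv2.imwrite(f"pics/{n}0.png",arm.get_image(n))
print(arm.camera_params("wrist"))
E
```

```text
pics
{'clock': 0.0, 'joints': array([-1.3926,  0.4352,  0.025 ,  1.5741, -0.0116,  1.134 , -0.0751]), 'dq': array([ 0.0015, -0.002 , -0.0006,  0.0017,  0.0007, -0.0006,  0.0012]), 'joint_efforts': array([  0.0007, -66.7834,   0.9854, -31.4454,  -0.0605,   0.0425,
         0.0002]), 'position': array([0.1731, 0.6   , 0.2369]), 'ee_rot': array([-0.4397, -3.1106,  0.0025]), 'force': array([-1.2458, -0.4301, -0.1564]), 'ft_torque': array([-0.0489,  0.0273,  0.0435]), 'width': 1.0044225250318957} 0.011
top [[617.0704   0.     316.2012]
 [  0.     617.0704 238.8364]
 [  0.       0.       1.    ]] [[ 0.0135 -0.9981  0.0598  0.4645]
 [-0.9998 -0.0143 -0.0126  0.0108]
 [ 0.0134 -0.0596 -0.9981  1.6187]
 [ 0.      0.      0.      1.    ]]
scene [[468.5223   0.     311.1321]
 [  0.     468.5223 239.4905]
 [  0.       0.       1.    ]] [[ 0.5408  0.5029 -0.6743  1.304 ]
 [ 0.841  -0.3387  0.4219 -0.457 ]
 [-0.0163 -0.7952 -0.6061  0.7792]
 [ 0.      0.      0.      1.    ]]
{'mtx': array([[429.4724,   0.    , 315.9757],
       [  0.    , 429.4724, 241.9808],
       [  0.    ,   0.    ,   1.    ]]), 'T_tool_cam': array([[ 0.0004, -0.9676, -0.2526,  0.0673],
       [ 1.    ,  0.0006, -0.0005,  0.0004],
       [ 0.0007, -0.2526,  0.9676, -0.1473],
       [ 0.    ,  0.    ,  0.    ,  1.    ]])}
```

View pics/top0.png

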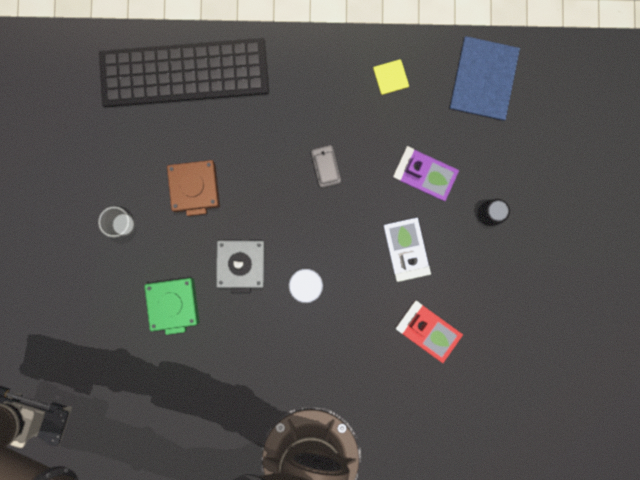

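View pics/scene0.png

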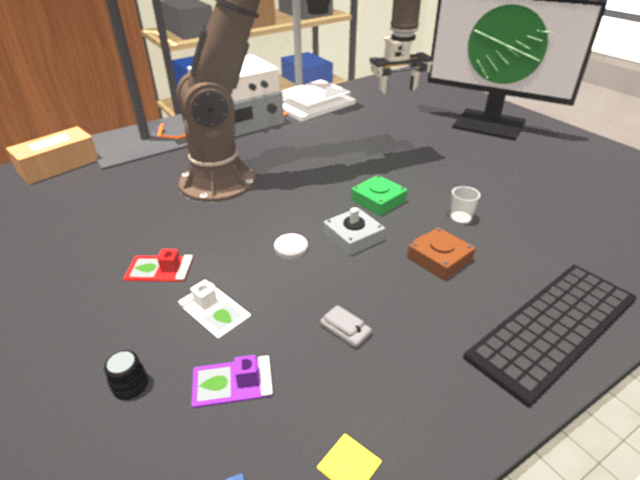

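The top view has three carriers: white (407,250), purple (427,173) and red (430,332). It has three stages: grey with a shaft (240,265), brown (192,187) and green (171,305). White and grey fit the description because the other colours are excluded. I'll confirm both with one enlarged crop.

```bash
cat > h.py <<'E'
import numpy as np,cv2
from cell import arm
from scipy.spatial.transform import Rotation as R
np.set_printoptions(precision=4,suppress=True)
def cam(n):
    p=arm.camera_params(n)
    if n!="wrist": return p["mtx"],p["T"]
    s=arm.observe();T=np.eye(4);T[:3,:3]=R.from_rotvec(s["ee_rot"]).as_matrix();T[:3,3]=s["position"]
    return p["mtx"],T@p["T_tool_cam"]
def ray(K,T,uv,z):
    d=T[:3,:3]@np.linalg.solve(K,[uv[0],uv[1],1]);o=T[:3,3];return o+d*(z-o[2])/d[2]
def proj(K,T,P):
    q=np.linalg.inv(T)@np.append(P,1);q=K@q[:3];return q[:2]/q[2]
E
python3 - <<'E'
from h import *
im=cv2.imread("pics/top0.png");K,T=cam("top")
a=im[205:295,365:455];b=im[225:315,195:285]
cv2.imwrite("pics/crop1.png",cv2.resize(np.hstack([a,b]),None,fx=4.4,fy=4.4,interpolation=cv2.INTER_CUBIC))
hsv=cv2.cvtColor(im,cv2.COLOR_BGR2HSV)
def rect(m,x0,y0,x1,y1):
    k=np.zeros(m.shape,np.uint8);k[y0:y1,x0:x1]=m[y0:y1,x0:x1]*255
    k=cv2.morphologyEx(k,cv2.MORPH_OPEN,np.ones((3,3)))
    c=max(cv2.findContours(k,0,1)[0],key=cv2.contourArea);return cv2.boxPoints(cv2.minAreaRect(c))
for m,bx,z in((hsv[...,2]>80,(365,205,455,295),.006),(hsv[...,2]>80,(195,225,285,315),.045)):
    q=rect(m,*bx);P=np.array([ray(K,T,u,z) for u in q]);print(q,"\n",P,P.mean(0),np.linalg.norm(np.diff(P,axis=0),axis=1))
E
```

```text
[[380.8684 223.9516]
 [418.0469 215.0287]
 [432.4252 274.938 ]
 [395.2466 283.8608]] 
 [[ 0.6026 -0.1789  0.006 ]
 [ 0.6276 -0.2766  0.006 ]
 [ 0.4708 -0.3149  0.006 ]
 [ 0.4462 -0.2176  0.006 ]] [ 0.5368 -0.247   0.006 ] [0.1009 0.1614 0.1003]
[[215. 240.]
 [264. 240.]
 [264. 287.]
 [215. 287.]] 
 [[0.5521 0.2488 0.045 ]
 [0.5538 0.1241 0.045 ]
 [0.4343 0.1218 0.045 ]
 [0.4326 0.246  0.045 ]] [0.4932 0.1852 0.045 ] [0.1248 0.1196 0.1242]
```

View pics/crop1.png

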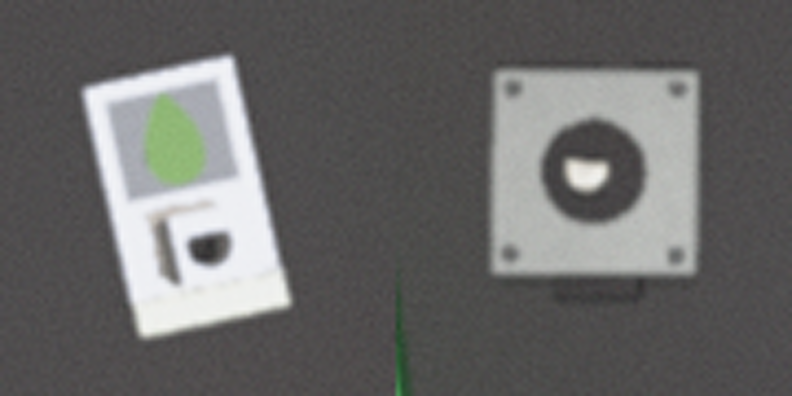

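White carrier and grey stage are confirmed: carrier yaw is about 14°, the shaft stands in the collar, and its flat is towards the top of the image (+x). I'll fly over the stage for a close look on the way to the carrier.

```bash
cat >> h.py <<'E'
def delta(pos,yaw):
    "yaw: world yaw (deg) of tool x, tool pointing down -> twist, xyz in jog units"
    s=arm.observe();Rt=R.from_rotvec(s["ee_rot"]);g=R.from_euler("z",yaw,degrees=True)*R.from_euler("x",180,degrees=True)
    print("t",s["clock"],"now",s["position"],Rt.as_matrix()[:,0],"F",s["force"],s["ft_torque"],"w",s["width"])
    print("twist",np.degrees((Rt.inv()*g).as_rotvec())/10,"xyz",Rt.inv().apply(np.array(pos)-s["position"])/.06)
E
python3 - <<'E'
from h import *
K,T=cam("top")
print("shaft by collar",ray(K,T,(240,263.9),.053),"bore",ray(K,T,(412.5,260.7),.05))
delta([.493,.185,.237],104)
E
```

```text
shaft by collar [0.4919 0.1831 0.053 ] bore [ 0.5061 -0.2551  0.05  ]
t 0.1 now [0.1731 0.6001 0.237 ] [-0.9608  0.2772 -0.0001] F [-0.3055 -0.3316 -0.0373] [ 0.0061 -0.0467 -0.0196] w 1.0018960107957038
twist [-0.0068  0.0047  5.9907] xyz [-7.04   -5.1693  0.0086]
```

Call:
jog_arm:
  moves:
    - {"xyz": [-0.9,-0.65,0],"twist": [0,0,0.6],"grip": -1}
    - {"xyz": [-1.7,-1.25,0],"twist": [0,0,1.6],"grip": -1}
    - {"xyz": [-2.5,-1.85,0],"twist": [0,0,2.6],"grip": -1}
    - {"xyz": [-3.3,-2.45,0],"twist": [0,0,3.6],"grip": -1}
    - {"xyz": [-4.1,-3.0,0],"twist": [0,0,4.6],"grip": -1}

```text
clock: 0.72
position: [0.3605, 0.3574, 0.2377]
ee_rot: [-1.628, -2.687, 0.0]
force: [0.2, 1.2, -0.4]
width: 0.998
```

```bash
python3 -c "
from h import *
delta([.493,.185,.237],104)"
```

```text
t 0.725 now [0.3605 0.3574 0.2377] [-0.4628  0.8864  0.0001] F [ 0.1674  1.231  -0.3992] [-0.0229 -0.0082 -0.0175] w 0.9975444817963496
twist [-0.0007 -0.0004  1.3571] xyz [-3.5696  0.6273  0.011 ]
```

Call:
jog_arm:
  moves:
    - {"xyz": [-0.9,0.15,0],"twist": [0,0,0.5]}
    - {"xyz": [-1.8,0.3,0],"twist": [0,0,1.0]}
    - {"xyz": [-2.7,0.45,0],"twist": [0,0,1.35]}
    - {"xyz": [-3.55,0.63,0],"twist": [0,0,1.35]}
    - {"xyz": [-3.55,0.63,0],"twist": [0,0,1.35]}

```text
invalid input at $.moves[0]: expected keys twist, xyz, grip
```

```bash
python3 - <<'E'
from h import *
delta([.507,-.2545,.2],104)
K,T=cam("wrist");im=arm.get_image("wrist");cv2.imwrite("pics/w1.png",im);np.savez("w1.npz",K=K,T=T)
print(proj(K,T,[.492,.184,.091]),proj(K,T,[.542,.184,.091]))
E
```

```text
t 0.725 now [0.3605 0.3574 0.2377] [-0.4628  0.8864  0.0001] F [ 0.1674  1.231  -0.3992] [-0.0229 -0.0082 -0.0175] w 0.9975444817963496
twist [-0.0007 -0.0004  1.3571] xyz [-10.1708  -2.5561   0.6275]
[359.1853 481.9473] [411.1129 504.6729]
```

View pics/w1.png

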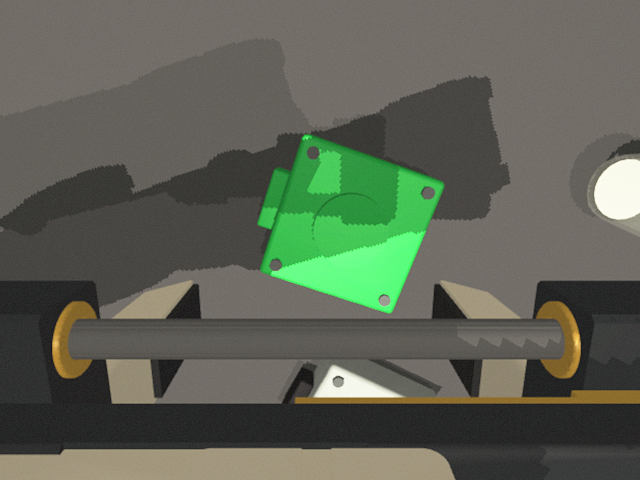

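That jog was refused because every row needs all three keys, so the picture shows only the green look-alike. The gripper hides the lower part of the view, so I'll park with the shaft about 80 mm ahead along tool x.

```bash
python3 -c "
from h import *
delta([.511,.105,.237],104)"
```

```text
t 0.775 now [0.3661 0.3503 0.2379] [-0.4471  0.8945 -0.0039] F [ 5.1111 -6.881  -0.326 ] [-0.5632 -0.2769 -0.0031] w 0.9983432961198224
twist [0.0068 0.0216 1.2559] xyz [-4.7368  0.3322  0.0339]
```

Call:
jog_arm:
  moves:
    - {"xyz": [-0.9,0.1,0],"twist": [0,0,0.5],"grip": -1}
    - {"xyz": [-1.8,0.2,0],"twist": [0,0,1.0],"grip": -1}
    - {"xyz": [-2.7,0.3,0],"twist": [0,0,1.25],"grip": -1}
    - {"xyz": [-3.6,0.33,0],"twist": [0,0,1.25],"grip": -1}
    - {"xyz": [-4.5,0.33,0],"twist": [0,0,1.25],"grip": -1}

```text
clock: 1.4
position: [0.5041, 0.1288, 0.2376]
ee_rot: [-1.902, -2.5, 0.0]
force: [1.0, 0.5, -0.7]
width: 0.997
```

Call:
jog_arm:
  moves:
    - {"xyz": [-0.2,0,0],"twist": [0,0,0],"grip": -1}
    - {"xyz": [-0.2,0,0],"twist": [0,0,0],"grip": -1}
    - {"xyz": [-0.2,0,0],"twist": [0,0,0],"grip": -1}

```text
clock: 1.78
position: [0.506, 0.1203, 0.2375]
ee_rot: [-1.9, -2.501, 0.0]
force: [0.7, 0.3, -0.3]
width: 1.001
```

```bash
python3 - <<'E'
from h import *
delta([.525,-.33,.2],104)
K,T=cam("wrist");im=arm.get_image("wrist");cv2.imwrite("pics/w2.png",im);np.savez("w2.npz",K=K,T=T)
print(proj(K,T,[.492,.184,.091]),proj(K,T,[.542,.184,.091]))
E
```

```text
t 1.775 now [0.506  0.1203 0.2375] [-0.2681  0.9634  0.0008] F [ 0.68    0.2785 -0.3209] [-0.0485  0.0826 -0.0414] w 1.000937830173173
twist [-0.0035 -0.0043  0.1552] xyz [-7.3156 -1.7074  0.62  ]
[320.8397 133.9864] [392.5235 154.6059]
```

View pics/w2.png

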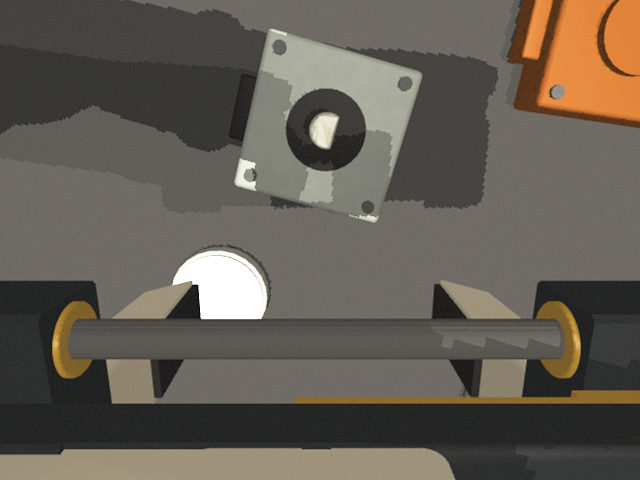

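```bash
python3 - <<'E'
from h import *
d=np.load("w2.npz");K,T=d["K"],d["T"];im=cv2.imread("pics/w2.png")
g=cv2.cvtColor(im,6)
c=im[85:175,282:372];
cv2.imwrite("pics/crop2.png",cv2.resize(c,None,fx=6,fy=6,interpolation=cv2.INTER_CUBIC))
for th in(100,150,190):
    k=np.zeros(g.shape,np.uint8);k[100:160,298:350]=(g[100:160,298:350]>th)*255
    cn=max(cv2.findContours(k,0,1)[0],key=cv2.contourArea)[:,0]
    P=np.array([ray(K,T,u,.091)[:2] for u in cn])
    hull=cv2.convexHull(cn)[:,0].astype(float);e=np.roll(hull,-1,0)-hull;L=np.linalg.norm(e,axis=1);i=L.argmax()
    a,b=[ray(K,T,hull[j%len(hull)],.091)[:2] for j in(i,i+1)]
    print(th,"longest edge",hull[i],hull[(i+1)%len(hull)],a,b,"normal deg",np.degrees(np.arctan2(*(b-a)[::-1]))+90, "len",np.linalg.norm(b-a),"circ",cv2.minEnclosingCircle((P*1e3).astype(np.float32)))
# collar: dark disc
k=np.zeros(g.shape,np.uint8);k[80:180,275:375]=((g[80:180,275:375]<70)*255)
cn=max(cv2.findContours(k,0,1)[0],key=cv2.contourArea)
P=np.array([ray(K,T,u,.053)[:2] for u in cn[:,0]]);print("collar",cv2.minEnclosingCircle((P*1e3).astype(np.float32)))
# stage x from corner screws
s=[ray(K,T,u,.045) for u in((279,47),(405,83),(250,175),(368,207))];print("stage c",np.mean(s,0),"yaw",np.degrees(np.arctan2(*(s[1]-s[0]+s[3]-s[2])[1::-1])))
E
```

```text
100 longest edge [336. 127.] [331. 144.] [0.5004 0.191 ] [0.5003 0.1796] normal deg -0.7399925831251579 len 0.011418251375740894 circ ((495.01239013671875, 187.30462646484375), 11.847333908081055)
150 longest edge [338. 118.] [330. 144.] [0.5001 0.1968] [0.4996 0.1794] normal deg -1.5023845846247923 len 0.017444055614616795 circ ((494.88153076171875, 187.38616943359375), 11.313456535339355)
190 longest edge [334. 128.] [329. 143.] [0.4993 0.19  ] [0.4988 0.1798] normal deg -2.908641013466095 len 0.010195113955500799 circ ((495.4581298828125, 187.21888732910156), 10.759371757507324)
collar ((495.0650939941406, 187.2605743408203), 29.63963508605957)
stage c [0.4953 0.1873 0.045 ] yaw 0.5279972662704849
```

View pics/crop2.png

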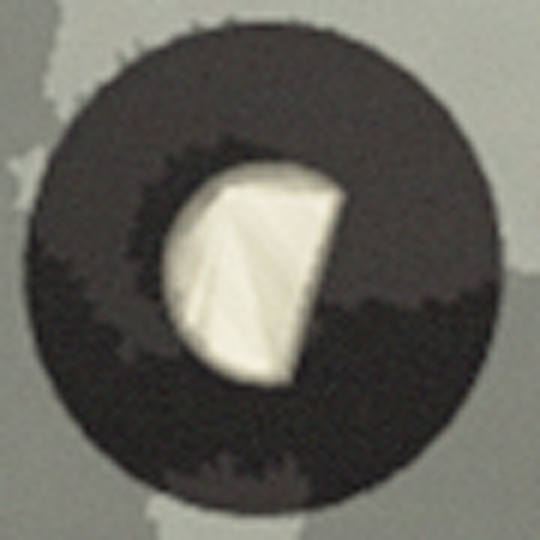

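The shaft axis is at (0.495, 0.187), and the collar, shaft and screws all agree. The flat runs (339,117)–(331,149), so its normal is at a yaw of about 0–2°. Next I'll view the carrier from the same height.

Call:
jog_arm:
  moves:
    - {"xyz": [-0.9,-0.2,0],"twist": [0,0,0.15],"grip": -1}
    - {"xyz": [-1.8,-0.42,0],"twist": [0,0,0.15],"grip": -1}
    - {"xyz": [-2.7,-0.63,0],"twist": [0,0,0.15],"grip": -1}
    - {"xyz": [-3.6,-0.84,0],"twist": [0,0,0.15],"grip": -1}
    - {"xyz": [-4.5,-1.05,0],"twist": [0,0,0.15],"grip": -1}

```text
clock: 2.45
position: [0.5181, -0.1584, 0.2378]
ee_rot: [-1.932, -2.477, -0.001]
force: [1.0, -0.0, 0.0]
width: 1.001
```

Call:
jog_arm:
  moves:
    - {"xyz": [-0.9,-0.2,0],"twist": [0,0,0],"grip": -1}
    - {"xyz": [-1.8,-0.4,0],"twist": [0,0,0],"grip": -1}
    - {"xyz": [-2.7,-0.6,0],"twist": [0,0,0],"grip": -1}
    - {"xyz": [-2.7,-0.6,0],"twist": [0,0,0],"grip": -1}
    - {"xyz": [-2.7,-0.6,0],"twist": [0,0,0],"grip": -1}

```text
clock: 3.08
position: [0.5224, -0.3229, 0.2373]
ee_rot: [-1.934, -2.475, -0.001]
force: [-0.3, 0.5, -0.5]
width: 0.999
```

```bash
python3 - <<'E'
from h import *
delta([.527,-.325,.237],104)
K,T=cam("wrist");im=arm.get_image("wrist");cv2.imwrite("pics/w3.png",im);np.savez("w3.npz",K=K,T=T)
print(proj(K,T,[.509,-.252,.05]))
E
```

```text
t 3.075 now [ 0.5224 -0.3229  0.2373] [-0.2419  0.9703  0.0013] F [-0.3009  0.5414 -0.4773] [-0.0365  0.0159 -0.0094] w 0.9994562656554179
twist [-0.     -0.0074 -0.0002] xyz [-0.0531  0.0658  0.0045]
[320.9163 124.2366]
```

View pics/w3.png

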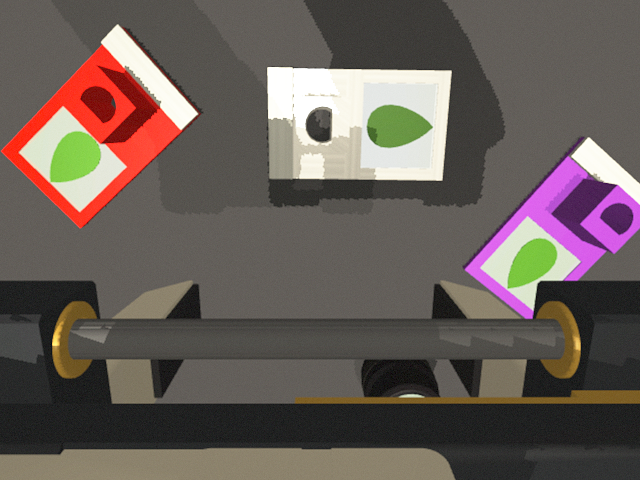

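The white carrier's plate corners are at (267,67), (451,70), (443,181) and (267,179), with the bore at (320,124) and its flat on the window side.

```bash
python3 - <<'E'
from h import *
d=np.load("w3.npz");K,T=d["K"],d["T"];im=cv2.imread("pics/w3.png");g=cv2.cvtColor(im,6)
P=[ray(K,T,u,.006)[:2] for u in((267,67),(451,70),(443,181),(267,179))]
print(np.array(P),[np.linalg.norm(P[i]-P[i-1]) for i in range(4)])
for a,b in((0,1),(3,2),):print("yaw",np.degrees(np.arctan2(*(P[b]-P[a])[::-1])))
print("rear-edge yaw",np.degrees(np.arctan2(*(P[0]-P[3])[::-1]))-90)
k=np.zeros(g.shape,np.uint8);k[100:150,300:338]=(g[100:150,300:338]<90)*255
c=max(cv2.findContours(k,0,1)[0],key=cv2.contourArea);Q=np.array([ray(K,T,u,.05)[:2] for u in c[:,0]])
print(cv2.boundingRect(c),"bore",cv2.minEnclosingCircle((Q*1e3).astype(np.float32)))
a=np.radians(14);ex=np.array([np.cos(a),np.sin(a)]);ey=np.array([-ex[1],ex[0]])
print("bore y centre",(Q@ey).min(),(Q@ey).max(),"x",(Q@ex).min(),(Q@ex).max())
m=np.mean([P[0],P[3]],0)+.045*ex;print("from plate",m,m@ex,m@ey,"front",(np.mean(P[1:3],0)-.106*ex))
delta([.509,-.252,.10],104)
E
```

```text
[[ 0.4551 -0.218 ]
 [ 0.6029 -0.1834]
 [ 0.6252 -0.272 ]
 [ 0.4748 -0.3077]] [np.float64(0.09185632100488628), np.float64(0.15178207260304571), np.float64(0.09127233921460272), np.float64(0.15459385629361172)]
yaw 13.152105324277173
yaw 13.370459616314413
rear-edge yaw 12.379211022119136
(307, 110, 23, 32) bore ((509.2338562011719, -252.79977416992188), 11.4647798538208)
bore y centre -0.37992052241744073 -0.3574141458604814 x 0.42243701358485813 0.43907214065214084
from plate [ 0.5086 -0.252 ] 0.4325662076672276 -0.3675177961492261 front [ 0.5112 -0.2533]
t 3.125 now [ 0.5226 -0.3222  0.2374] [-0.243   0.97    0.0015] F [ 0.3492  0.492  -0.6255] [-0.0216  0.0665  0.0507] w 1.0026894731115679
twist [ 0.0013 -0.0084  0.0063] xyz [1.187  0.0639 2.2912]
```

Call:
jog_arm:
  moves:
    - {"xyz": [0.6,0.03,0.3],"twist": [0,0,0.08],"grip": -1}
    - {"xyz": [1.18,0.06,0.8],"twist": [0,0,0.08],"grip": -1}
    - {"xyz": [1.18,0.06,1.6],"twist": [0,0,0.08],"grip": -1}
    - {"xyz": [1.18,0.06,2.3],"twist": [0,0,0.08],"grip": -1}
    - {"xyz": [1.18,0.06,2.3],"twist": [0,0,0.08],"grip": -1}

```text
clock: 3.75
position: [0.5069, -0.2517, 0.0975]
ee_rot: [-1.946, -2.459, 0.001]
force: [-0.1, -0.2, 0.5]
width: 0.999
```

```bash
python3 - <<'E'
from h import *
delta([.509,-.2525,.028],103.2)
E
```

```text
t 3.75 now [ 0.5069 -0.2517  0.0975] [-0.2297  0.9732  0.0039] F [-0.1118 -0.22    0.4565] [-0.0859  0.0261 -0.0218] w 0.9986204731679024
twist [-0.0243 -0.0223  0.0081] xyz [-0.026   0.0354  1.1588]
```

Call:
jog_arm:
  moves:
    - {"xyz": [-0.02,0.03,0.5],"twist": [0,0,0],"grip": -1}
    - {"xyz": [-0.02,0.03,1.0],"twist": [0,0,0],"grip": -1}
    - {"xyz": [-0.02,0.03,1.15],"twist": [0,0,0],"grip": -1}
    - {"xyz": [-0.02,0.03,1.15],"twist": [0,0,0],"grip": -1}
    - {"xyz": [-0.02,0.03,1.15],"twist": [0,0,0],"grip": 0.2}
  force: 40

```text
clock: 4.38
position: [0.5112, -0.2559, 0.0322]
ee_rot: [1.952, 2.459, 0.001]
force: [0.3, 0.2, 0.0]
width: 0.936
```

Call:
jog_arm:
  moves:
    - {"xyz": [0,0,0],"twist": [0,0,0],"grip": 1}
    - {"xyz": [0,0,0],"twist": [0,0,0],"grip": 1}
    - {"xyz": [0,0,0],"twist": [0,0,0],"grip": 1}
    - {"xyz": [0,0,0],"twist": [0,0,0],"grip": 1}
    - {"xyz": [0,0,0],"twist": [0,0,0],"grip": 1}
  force: 40

```text
clock: 5.0
position: [0.5103, -0.2556, 0.0307]
ee_rot: [1.953, 2.461, 0.0]
force: [0.3, -0.4, 0.5]
width: 0.435
```

```bash
python3 - <<'E'
from h import *
delta([.509,-.2525,.028],103.2)
E
```

```text
t 5.0 now [ 0.5103 -0.2556  0.0307] [-0.2269  0.9739  0.    ] F [ 0.2902 -0.4294  0.5374] [-0.0674 -0.0256 -0.0297] w 0.43472615627486255
twist [ 0.0002 -0.0001 -0.0087] xyz [ 0.0551 -0.0091  0.0451]
```

Gripped: the opening is 40 mm. Now lift.

Call:
jog_arm:
  moves:
    - {"xyz": [0,0,-0.3],"twist": [0,0,0],"grip": 1}
    - {"xyz": [0,0,-0.8],"twist": [0,0,0],"grip": 1}
    - {"xyz": [0,0,-1.5],"twist": [0,0,0],"grip": 1}
    - {"xyz": [0,0,-2.15],"twist": [0,0,0],"grip": 1}
    - {"xyz": [0,0,-2.15],"twist": [0,0,0],"grip": 1}

```text
clock: 5.62
position: [0.5116, -0.2566, 0.1632]
ee_rot: [1.95, 2.456, 0.003]
force: [0.2, 0.7, -5.1]
width: 0.435
```

```bash
python3 - <<'E'
from h import *
delta([.495,.184,.16],91)
E
```

```text
t 5.625 now [ 0.5116 -0.2566  0.1632] [-0.2265  0.974  -0.0029] F [ 0.1584  0.7211 -5.1176] [-0.1241 -0.0097 -0.0439] w 0.4346982550632084
twist [0.0289 0.0137 1.2091] xyz [7.2159 1.3939 0.0388]
```

Call:
jog_arm:
  moves:
    - {"xyz": [0.4,0.08,0],"twist": [0,0,0.2],"grip": 1}
    - {"xyz": [1.2,0.23,0],"twist": [0,0,0.5],"grip": 1}
    - {"xyz": [2.1,0.4,0],"twist": [0,0,0.8],"grip": 1}
    - {"xyz": [3.0,0.58,0],"twist": [0,0,1.1],"grip": 1}
    - {"xyz": [3.9,0.75,0],"twist": [0,0,1.21],"grip": 1}

```text
clock: 6.25
position: [0.4998, -0.0157, 0.1589]
ee_rot: [-2.202, -2.239, 0.002]
force: [0.2, 0.7, -4.4]
width: 0.435
```

```bash
python3 - <<'E'
from h import *
delta([.495,.184,.16],91)
E
```

```text
t 6.25 now [ 0.4998 -0.0157  0.1589] [-0.0163  0.9999 -0.0001] F [ 0.1518  0.7166 -4.3856] [-0.1027 -0.083   0.0137] w 0.4353360660753313
twist [-0.0097  0.0006 -0.0064] xyz [ 3.3296 -0.0255 -0.0183]
```

Call:
jog_arm:
  moves:
    - {"xyz": [0.9,0,0],"twist": [0,0,0],"grip": 1}
    - {"xyz": [1.8,0,0],"twist": [0,0,0],"grip": 1}
    - {"xyz": [2.7,-0.02,0],"twist": [0,0,0],"grip": 1}
    - {"xyz": [3.2,-0.03,0],"twist": [0,0,0],"grip": 1}
    - {"xyz": [3.33,-0.03,0],"twist": [0,0,0],"grip": 1}

```text
clock: 6.88
position: [0.4943, 0.1846, 0.1587]
ee_rot: [-2.197, -2.244, 0.003]
force: [0.0, -0.2, -4.8]
width: 0.432
```

Call:
jog_arm:
  moves:
    - {"xyz": [0,0,0],"twist": [0,0,0],"grip": 1}
    - {"xyz": [0,0,0],"twist": [0,0,0],"grip": 1}
    - {"xyz": [0,0,0],"twist": [0,0,0],"grip": 1}

```text
clock: 7.25
position: [0.4958, 0.1808, 0.1598]
ee_rot: [2.204, 2.238, -0.0]
force: [0.4, 0.7, -4.3]
width: 0.431
```

```bash
python3 - <<'E'
from h import *
delta([.495,.184,.12],91)
K,T=cam("wrist");w=arm.get_image("wrist");K2,T2=cam("scene");s=arm.get_image("scene")
u=proj(K2,T2,[.495,.187,.1]).astype(int);print(u)
c=s[u[1]-90:u[1]+90,u[0]-90:u[0]+90]
cv2.imwrite("pics/w4.png",np.hstack([cv2.resize(w,(480,360)),cv2.resize(c,(320,360))]))
E
```

```text
t 7.25 now [0.4958 0.1808 0.1598] [-0.0155  0.9999 -0.0003] F [ 0.391   0.7406 -4.2504] [-0.1853  0.0706  0.0333] w 0.4311926938459936
twist [-0.0005  0.0016 -0.0112] xyz [ 0.053  -0.0126  0.6625]
[355 207]
```

View pics/w4.png

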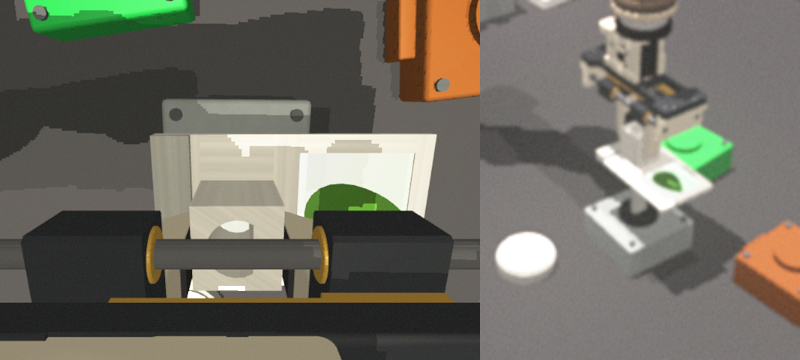

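```bash
python3 - <<'E'
from h import *
K,T=cam("wrist");s=arm.observe()["position"];f=640/480
print("plate far edge",[ray(K,T,(u*f,134*f),.1355)-s for u in(152,436)])
print("hub top far edge",[ray(K,T,(u*f,206.5*f),.179)-s for u in(191,282)], "bottom far",[ray(K,T,(u*f,181*f),.179)-s for u in(200,270)],[ray(K,T,(u*f,181*f),.135)-s for u in(200,275)])
E
```

```text
plate far edge [array([-0.0455,  0.0482, -0.0243]), array([ 0.1051,  0.0507, -0.0243])]
hub top far edge [array([-0.0194,  0.0232,  0.0192]), array([0.0188, 0.0238, 0.0192])] bottom far [array([-0.0154,  0.0343,  0.0192]), array([0.0133, 0.0347, 0.0192])] [array([-0.0204,  0.0228, -0.0248]), array([ 0.0209,  0.0235, -0.0248])]
```

The hub sits square in the jaws, 3.5 mm ahead of the TCP along tool x, as planned. I'll correct that and descend to just above the shaft.

Call:
jog_arm:
  moves:
    - {"xyz": [0.05,-0.01,0.2],"twist": [0,0,0],"grip": 1}
    - {"xyz": [0.05,-0.01,0.45],"twist": [0,0,0],"grip": 1}
    - {"xyz": [0.05,-0.01,0.55],"twist": [0,0,0],"grip": 1}
    - {"xyz": [0.05,-0.01,0.55],"twist": [0,0,0],"grip": 1}
    - {"xyz": [0.05,-0.01,0.55],"twist": [0,0,0],"grip": 1}

```text
clock: 7.98
position: [0.4953, 0.1852, 0.1269]
ee_rot: [2.202, 2.241, 0.0]
force: [-0.8, -0.3, -3.5]
width: 0.437
```

```bash
python3 - <<'E'
from h import *
delta([.495,.1838,.11],91)
E
```

```text
t 7.975 now [0.4953 0.1852 0.1269] [-0.0174  0.9998  0.    ] F [-0.757  -0.2994 -3.5142] [-0.0845  0.0693  0.006 ] w 0.4369655428352352
twist [ 0.002  -0.0002 -0.0001] xyz [-0.0229 -0.0055  0.2815]
```

Call:
jog_arm:
  moves:
    - {"xyz": [-0.02,0,0.08],"twist": [0,0,0],"grip": 1}
    - {"xyz": [-0.02,0,0.12],"twist": [0,0,0],"grip": 1}
    - {"xyz": [-0.02,0,0.16],"twist": [0,0,0],"grip": 1}
    - {"xyz": [-0.02,0,0.2],"twist": [0,0,0],"grip": 1}
    - {"xyz": [-0.02,0,0.2],"twist": [0,0,0],"grip": 1}

```text
clock: 8.6
position: [0.4949, 0.184, 0.1146]
ee_rot: [-2.202, -2.241, 0.0]
force: [0.1, -0.6, -4.4]
width: 0.437
```

```bash
python3 - <<'E'
from h import *
delta([.495,.1838,.0837],91)
E
```

```text
t 8.6 now [0.4949 0.184  0.1146] [-0.0176  0.9998 -0.0001] F [ 0.0785 -0.5553 -4.3585] [-0.08    0.0973 -0.0421] w 0.43677463444938586
twist [-0.0016  0.0008  0.0007] xyz [-0.003   0.001   0.5143]
```

The hub is 7 mm below the shaft top with no contact force, so the D has slipped on. Continue down.

Call:
jog_arm:
  moves:
    - {"xyz": [0,0,0.1],"twist": [0,0,0],"grip": 1}
    - {"xyz": [0,0,0.2],"twist": [0,0,0],"grip": 1}
    - {"xyz": [0,0,0.3],"twist": [0,0,0],"grip": 1}
    - {"xyz": [0,0,0.38],"twist": [0,0,0],"grip": 1}
    - {"xyz": [0,0,0.38],"twist": [0,0,0],"grip": 1}

```text
clock: 9.22
position: [0.4948, 0.1838, 0.0915]
ee_rot: [-2.202, -2.241, 0.001]
force: [-0.1, 0.2, -4.8]
width: 0.431
```

Call:
jog_arm:
  moves:
    - {"xyz": [0,0,0.05],"twist": [0,0,0],"grip": 1}
    - {"xyz": [0,0,0.09],"twist": [0,0,0],"grip": 1}
    - {"xyz": [0,0,0.12],"twist": [0,0,0],"grip": 1}
    - {"xyz": [0,0,0.12],"twist": [0,0,0],"grip": 1}
    - {"xyz": [0,0,0.12],"twist": [0,0,0],"grip": 1}

```text
clock: 9.85
position: [0.4951, 0.184, 0.0848]
ee_rot: [2.202, 2.241, 0.0]
force: [-0.6, -0.4, -4.3]
width: 0.434
```

```bash
python3 - <<'E'
from h import *
delta([.495,.1838,.0837],91)
E
```

```text
t 9.85 now [0.4951 0.184  0.0848] [-0.0176  0.9998  0.    ] F [-0.6435 -0.3534 -4.2659] [-0.1549  0.0516 -0.0371] w 0.43359398700350865
twist [ 0.0004 -0.0003  0.0009] xyz [-0.0036 -0.0017  0.0178]
```

Still hanging about 1 mm above the collar. I'll lower it until it touches.

Call:
jog_arm:
  moves:
    - {"xyz": [0,0,0.02],"twist": [0,0,0],"grip": 1}
    - {"xyz": [0,0,0.03],"twist": [0,0,0],"grip": 1}
    - {"xyz": [0,0,0.03],"twist": [0,0,0],"grip": 1}
    - {"xyz": [0,0,0.03],"twist": [0,0,0],"grip": 1}

```text
clock: 10.35
position: [0.4952, 0.1841, 0.0837]
ee_rot: [-2.202, -2.241, -0.001]
force: [-2.6, -1.6, 6.7]
width: 0.433
```

The force rose from −4 to +7 N at exactly the expected seated height. Release, then rise straight up.

Call:
jog_arm:
  moves:
    - {"xyz": [0,0,-0.01],"twist": [0,0,0],"grip": -1}
    - {"xyz": [0,0,-0.01],"twist": [0,0,0],"grip": -1}
    - {"xyz": [0,0,-0.01],"twist": [0,0,0],"grip": -1}
    - {"xyz": [0,0,-0.01],"twist": [0,0,0],"grip": -1}
    - {"xyz": [0,0,-0.01],"twist": [0,0,0],"grip": -1}

```text
clock: 10.98
position: [0.4951, 0.184, 0.0835]
ee_rot: [-2.202, -2.241, -0.0]
force: [0.2, -0.1, 0.5]
width: 0.932
```

Call:
jog_arm:
  moves:
    - {"xyz": [0,0,-0.2],"twist": [0,0,0],"grip": -1}
    - {"xyz": [0,0,-0.6],"twist": [0,0,0],"grip": -1}
    - {"xyz": [0,0,-1.3],"twist": [0,0,0],"grip": -1}
    - {"xyz": [0,0,-2.0],"twist": [0,0,0],"grip": -1}
    - {"xyz": [0,0,-2.5],"twist": [0,0,0],"grip": -1}

```text
clock: 11.6
position: [0.4955, 0.1838, 0.2362]
ee_rot: [2.202, 2.24, 0.003]
force: [-0.7, 0.1, -0.2]
width: 1.006
```

Call:
jog_arm:
  moves:
    - {"xyz": [-0.7,0,0],"twist": [0,0,0],"grip": -1}
    - {"xyz": [-1.3,0,0],"twist": [0,0,0],"grip": -1}
    - {"xyz": [-1.3,0,0],"twist": [0,0,0],"grip": -1}
    - {"xyz": [-1.3,0,0],"twist": [0,0,0],"grip": -1}
    - {"xyz": [-1.3,0,0],"twist": [0,0,0],"grip": -1}

```text
clock: 12.22
position: [0.4964, 0.1072, 0.2336]
ee_rot: [-2.2, -2.243, -0.0]
force: [1.1, 0.7, -0.3]
width: 1.0
```

```bash
python3 - <<'E'
from h import *
delta([.495,.184,.2],91)
K,T=cam("wrist");w=arm.get_image("wrist");K2,T2=cam("scene");s=arm.get_image("scene")
u=proj(K2,T2,[.495,.187,.08]).astype(int)
c=s[u[1]-60:u[1]+60,u[0]-60:u[0]+60]
cv2.imwrite("pics/wf.png",w);np.savez("wf.npz",K=K,T=T)
cv2.imwrite("pics/w5.png",np.hstack([w[0:300,120:520],cv2.resize(c,(300,300),interpolation=cv2.INTER_CUBIC)]))
E
```

```text
t 12.225 now [0.4964 0.1072 0.2336] [-0.0193  0.9998  0.0002] F [ 1.1162  0.6918 -0.3476] [-0.082   0.0691  0.0917] w 0.9995693197637776
twist [-0.0001 -0.0013  0.0103] xyz [1.2808 0.0018 0.5604]
```

View pics/w5.png

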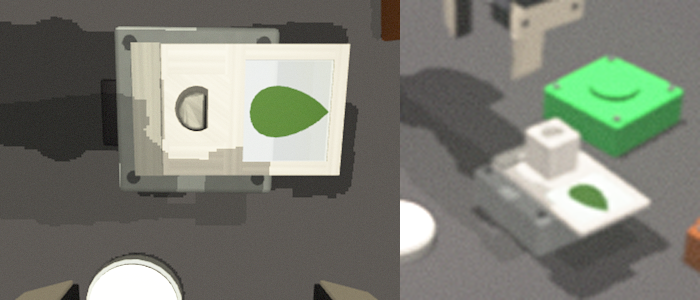

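The carrier is on the shaft, level and released. The shaft's D shows inside the bore at (193,108) in this crop, with both flats on the window side. One numeric check of height and position, then I'll hand it in.

```bash
python3 - <<'E'
from h import *
d=np.load("wf.npz");K,T=d["K"],d["T"]
P=np.array([ray(K,T,(u+120,v),.059)[:2] for u,v in((131,43),(350,44),(339,176),(132,174))])
print(P,[np.linalg.norm(P[i]-P[i-1]) for i in range(4)],"hub",P[[0,3]].mean(0)+[.045,0],P[[1,2]].mean(0)-[.106,0])
arm.sign_off()
E
```

```text
[[0.4495 0.2321]
 [0.6009 0.2345]
 [0.6027 0.1438]
 [0.4485 0.1423]] [np.float64(0.08988596917644988), np.float64(0.15143160277292916), np.float64(0.09071530658435513), np.float64(0.15413948807213368)] hub [0.494  0.1872] [0.4958 0.1891]
the job is handed in; nothing more can be done
```

The white carrier is on the grey stage's shaft, down on the collar and released. I handed the job in at about 12 s on the robot's clock.

- **Fit:** I found the shaft's flat by sight, facing within about 2° of the world +x direction. The hub slipped on at the first try with no resistance, so I did not need to feel for the turn.
- **Seating:** The hub came down until the collar took its weight. The vertical force rose from −4 N to +7 N at the expected height (TCP at 0.0837 m).
- **Last checks:** In the closing picture the carrier looks level and the shaft shows inside the bore. At the seated height the plate measured 151–154 × 90–91 mm, against 151 × 90 mm. The hub axis measured (0.494–0.496, 0.187–0.189), against the shaft's (0.495, 0.187). The gripper is open and well clear.
- **Bystanders:** The closing picture showed only the edge of the dish. I did not re-measure the dish, lens, beaker or mouse, but the arm felt no unexpected contact.
- **What disagreed:** The overhead camera put the shaft about 3–4 mm away from where the wrist camera did, so I used the wrist camera. One early jog was refused for missing keys and moved nothing.

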